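# Pack the gift set into its matching trays

## Robot

A 6-joint arm with a two-finger parallel gripper is mounted at the origin on the work surface. World frame = base frame: x ahead of the robot, y to its left, z up, the work surface at z = 0. Lengths are in mm, angles in rad, forces in N, time in s.
With the tool pointing down it reaches from about 300 to 750 mm from the base axis. Payload 8.5 kg.
Tool frame: the origin (TCP) lies midway between the tips of the shut fingers; the grasp point (between the pads) lies 19 mm behind it; z points along the fingers, y is the direction in which the jaws open and shut (so a half turn about z gives the same grasp; the last joint's range is limited). The gripper opens to 88 mm and grips with 3 to 60 N. Pads are 18 mm wide; open, the fingers measure 123 mm over their backs; the gripper's body (75 mm by 187 mm) begins 45 mm behind the grasp point.
Start: joints at [0.936, 0.381, 1.297, -0, 1.464, -0.215], TCP at [224.157, 502.229, 217.548] pointing down, gripper open.
Joint ranges: [-3.11, 3.11], [-0.89, 2.33], [0.22, 2.48], [-1.42, 4.56], [0.17, 2.85], [-2.88, 2.88]. Speed limits (rad/s): [2.39, 2.39, 3.14, 3.14, 3.14, 3.14].

## Interface

Orientations are given as a rotation vector (axis times angle).
In Python, from plant import telemetry, imaging, job gives the robot as it stands.
- The arm moves only by the tool jog_arm, never from a script. Its argument "targets" is a list of rows, each an object of numbers: "hand": the finger opening in mm, from 0 to 88.1; "tx", "ty", "tz": the shift along the world's x, y, z in mm; "wx", "wy", "wz": the turn, a rotation vector about the world's x, y, z in degrees. In form: [{"hand": .., "tx": .., "ty": .., "tz": .., "wx": .., "wy": .., "wz": ..}, ...]. A call has 1 to 12 rows; each row shifts and turns the pose as measured when the row begins; what a row does not reach is not made up. A row lasts 1/10 s, in which the tool goes at most 50 mm and 8.59 degrees, less where a joint would pass 70% of its speed; a pose out of reach is approached as far as the arm can. A call with a gripper value outside its range is refused whole. The fingers move at their own pace and stop on an object; "force" is the grip in N (left out, the last holds). Time passes only in rows, so rows that do not move let the fingers close. It gives the time, the measured TCP pose, the force and the opening at its end, in the units of the state.
- telemetry.read_state(): the state, without advancing time (a new reading comes with each control period).
- imaging.grab_frame(name): name is "scene" or "top" or "wrist"; returns a dict with "frame" (400x640x3 uint8, red, green, blue), "mtx" (3x3 intrinsics, pixels), "T" (4x4, takes a point from camera to world coordinates); the wrist camera has in their place "mount" (4x4, takes a point from camera to tool coordinates, whose origin is the TCP and whose axes are the flange's). Camera axes: x right, y down, z forward; pixel columns grow to the right and rows downward; lengths in mm; the calibration is good to about 2 mm. A picture is of the moment at which its call begins: read the wrist's pose just before it. There is no depth.
- job.finish_job(): hands the job in, once; it reports no verdict.
The state is a dict: "clock": time; "joint_positions": joint angles; "qvel": joint speeds; "effort": joint torques, N m; "tcp_pos": TCP position; "orientation": TCP orientation; "contact_force": force on the tool from outside, world axes, zero at the start; "wrist_torque": the same for the moment, N m; "gripper_width": finger opening in mm.
Only numpy, scipy, OpenCV 4.12 (cv2) and the standard library are available. Lean on these libraries where they do the work, as an engineer would, in place of code of your own. Each camera call takes 0.05 s, during which the arm holds its last target.

## Task

Pack the gift set: pick up the wide tin, the narrow jar, the oblong carton and the square carton, and set each one into the tray whose recess has its shape and size, so that all four stand upright and flat on the floors of their own recesses. Put each one down rather than dropping or throwing it, and leave the roll of tape and the stapler beyond the trays where they are.

Things in the scene. Friction and masses are not known exactly. Their poses are not given: they have to be found in the camera images.
- wide_tin: Wide round aluminium tin with a lid and a paper band, 60 mm diameter, 50 mm high, about 0.14 kg, standing upright. Origin: centre of its underside; z up.
- narrow_jar: Narrow round amber glass jar with a black lid and a paper label, 38 mm diameter, 60 mm high, about 0.12 kg, standing upright. Origin: centre of its underside; z up.
- oblong_carton: Oblong plain cardboard carton with a paper label, 34 mm along its x, 90 mm along its y, 50 mm high, about 0.12 kg. Origin: centre of its underside; z up.
- square_carton: Square plain cardboard carton with a paper label, 46 mm along its x and its y, 54 mm high, about 0.11 kg. Origin: centre of its underside; z up.
- tray_wide_round: Gift tray of dark card with orange flowers on its sides and a brick-red insert, 96 mm (x) by 132 mm (y), 20 mm high, fixed to the bench. One dark-floored recess in the middle: round, 76 mm diameter, for the wide round tin; 8 mm room on every side. Recess 14 mm deep, floor 6 mm above the bench. Origin: centre of the underside, below the recess's centre; z up.
- tray_narrow_round: Gift tray of dark card with orange flowers on its sides and a brick-red insert, 96 mm (x) by 132 mm (y), 20 mm high, fixed to the bench. One dark-floored recess in the middle: round, 54 mm diameter, for the narrow round jar; 8 mm room on every side. Recess 14 mm deep, floor 6 mm above the bench. Origin: centre of the underside, below the recess's centre; z up.
- tray_oblong: Gift tray of dark card with orange flowers on its sides and a brick-red insert, 96 mm (x) by 132 mm (y), 20 mm high, fixed to the bench. One dark-floored recess in the middle: oblong, 50 mm along the tray's x and 106 mm along its y, for the oblong carton; 8 mm room on every side. Recess 14 mm deep, floor 6 mm above the bench. Origin: centre of the underside, below the recess's centre; z up.
- tray_square: Gift tray of dark card with orange flowers on its sides and a brick-red insert, 96 mm (x) by 132 mm (y), 20 mm high, fixed to the bench. One dark-floored recess in the middle: square, 62 mm along the tray's x and y, for the square carton; 8 mm room on every side. Recess 14 mm deep, floor 6 mm above the bench. Origin: centre of the underside, below the recess's centre; z up.
- tape_roll: Roll of brown packing tape lying flat beyond the trays, 80 mm outer and 60 mm inner diameter, 48 mm high, loose; to be left alone. Origin: centre of its underside.
- stapler: Black desk stapler with a steel strip lying beyond the trays, 140 mm along its x, 36 mm wide, 58 mm high, loose; to be left alone. Origin: centre of its underside.

How it is judged (in metres and radians):
At the end, for the whole second after the job is handed in: Each of the four products stands in its own matching tray: its centre within 12 mm (horizontally) of the recess's centre, its underside on the recess floor (3 to 9 mm above the tray's underside), tilted less than 0.1 rad, at rest (under 0.01 m/s) and out of the fingers (horizontal distance between wide_tin and tray_wide_round below 0.012 m and z of wide_tin in the frame of tray_wide_round between 0.003 and 0.009 m and angle between each of wide_tin, narrow_jar, oblong_carton, square_carton's own z axis and vertical below 0.1 rad and linear speed of each of wide_tin, narrow_jar, oblong_carton, square_carton below 0.01 m/s and contact force between each of wide_tin, narrow_jar, oblong_carton, square_carton and the fingers below 0.1 N and horizontal distance between narrow_jar and tray_narrow_round below 0.012 m and z of narrow_jar in the frame of tray_narrow_round between 0.003 and 0.009 m and horizontal distance between oblong_carton and tray_oblong below 0.012 m and z of oblong_carton in the frame of tray_oblong between 0.003 and 0.009 m and horizontal distance between square_carton and tray_square below 0.012 m and z of square_carton in the frame of tray_square between 0.003 and 0.009 m); the robot touches nothing.
It fails at once if the roll of tape is moved more than 30 mm (distance of tape_roll from where it was at the start of the episode above 0.03 m).
It fails at once if the stapler is moved more than 30 mm (distance of stapler from where it was at the start of the episode above 0.03 m).
It fails at once if a product is dropped or flung (moves faster than 0.7 m/s out of the fingers, a fall of about 25 mm) ((contact force between wide_tin and the fingers below 0.05 N and linear speed of wide_tin above 0.7 m/s) or (contact force between narrow_jar and the fingers below 0.05 N and linear speed of narrow_jar above 0.7 m/s) or (contact force between oblong_carton and the fingers below 0.05 N and linear speed of oblong_carton above 0.7 m/s) or (contact force between square_carton and the fingers below 0.05 N and linear speed of square_carton above 0.7 m/s)).
It also fails if it takes over 120 s, if anything falls off the work surface, if the arm or the gripper's body presses on something with over 40 N, if the wrist force passes 120 N, or if a joint passes its speed limit or range.

## Working session

There is one attempt and no reset: what is moved stays moved. The work goes in short steps, Python scripts to look and compute and a tool call to move; the robot and the scene stay as the last step left them, time stands still between calls to the robot, and variables do not carry over. Pictures are saved under pics/ and viewed, and the job is handed in when it is done.

Besides the shell and the picture viewer there is one more tool, called after "Emit:" in YAML: its name, and indented under it one key for each argument. jog_arm: Moves the arm, as the interface text tells. Its arguments: {"type":"object","properties":{"targets":{"type":"array"},"force":{"type":"number"}},"required":["targets"]}

```bash
ls; mkdir -p pics; python3 - <<'E'
from plant import telemetry, imaging
import cv2
s=telemetry.read_state();print(s)
for n in ["top","scene"]:
    f=imaging.grab_frame(n);print(n,f["mtx"].tolist(),f["T"].round(4).tolist() if hasattr(f["T"],'round') else f["T"])
    cv2.imwrite(f"pics/{n}0.png",f["frame"][:,:,::-1])
E
```

```text
pics
{'clock': 0.0, 'joint_positions': array([ 9.35700725e-01,  3.81210609e-01,  1.29826434e+00, -4.30635807e-06,
        1.46358812e+00, -2.15238026e-01]), 'qvel': array([ 9.38450447e-04,  4.63206700e-05,  1.39945916e-03, -8.74233022e-04,
       -6.80286217e-04,  8.84146290e-04]), 'effort': array([ 1.92760281e-04, -4.37917078e+01, -2.24565822e+01,  7.14314519e-02,
        3.50820436e-02, -1.10365470e-04]), 'tcp_pos': array([223.98024944, 501.98743752, 216.92873899]), 'orientation': array([-6.54550848e-01, -3.07203145e+00,  2.10644852e-03]), 'contact_force': array([-0.2825347 ,  0.30252763, -0.68933082]), 'wrist_torque': array([0.01836787, 0.00926959, 0.03213843]), 'gripper_width': 88.01072061268428}
top [[412.6839119614743, 0.0, 316.06173602623045], [0.0, 412.6839119614743, 188.29544634396228], [0.0, 0.0, 1.0]] [[-0.0156, -0.9819, 0.1888, 353.9299], [-0.9998, 0.0169, 0.0051, 6.2051], [-0.0082, -0.1887, -0.982, 1234.5022], [0.0, 0.0, 0.0, 1.0]]
scene [[473.6523898974687, 0.0, 311.66042970902276], [0.0, 473.6523898974687, 200.49941245204818], [0.0, 0.0, 1.0]] [[-0.5869, 0.5224, -0.6186, 1420.897], [0.8095, 0.3949, -0.4345, 597.8805], [0.0173, -0.7558, -0.6546, 934.0057], [0.0, 0.0, 0.0, 1.0]]
```

View pics/top0.png

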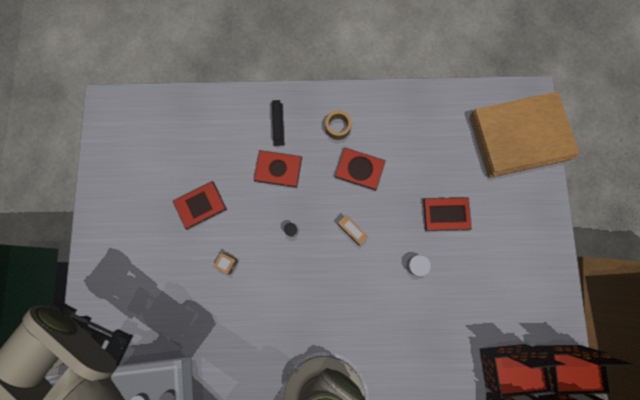

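View pics/scene0.png

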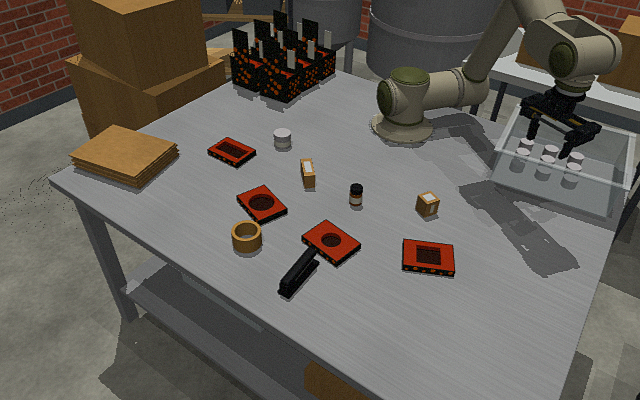

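The top view (640×400) shows everything. There are four trays: square at (199,205), narrow round at (278,168), wide round at (360,169) and oblong at (447,214). The products are the square carton (226,263), jar (290,229), oblong carton (352,230) and tin (419,265). The stapler (278,122) and tape (338,124) lie just beyond the round trays. Next I'll zoom in to segment them.

```bash
python3 - <<'E'
import cv2,numpy as np
im=cv2.imread('pics/top0.png')
c=[(226,263),(290,229),(352,230),(419,265),(199,205),(278,168),(360,169),(447,214)]
t=[cv2.resize(im[y-25:y+25,x-25:x+25],(200,200),interpolation=cv2.INTER_NEAREST) for x,y in c]
cv2.imwrite('pics/crops.png',np.vstack([np.hstack(t[:4]),np.hstack(t[4:])]))
E
```

```text
(no output)
```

View pics/crops.png

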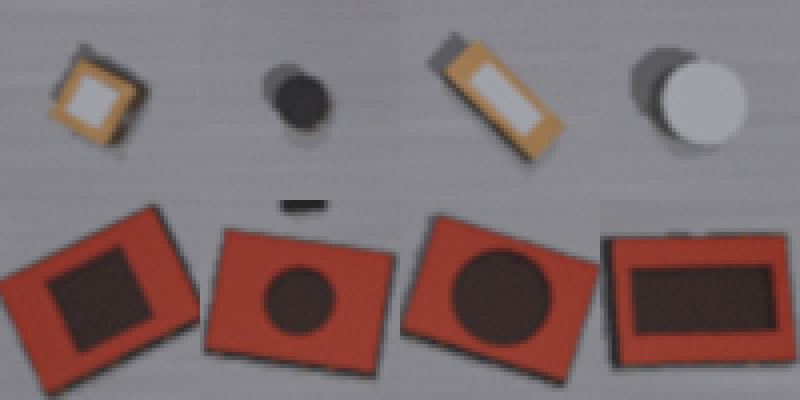

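```bash
cat > h.py <<'E'
import cv2,numpy as np
def toplane(uv,z,K,T):
    uv=np.atleast_2d(uv).astype(float)
    d=np.c_[(uv-[K[0,2],K[1,2]])/[K[0,0],K[1,1]],np.ones(len(uv))]@T[:3,:3].T
    o=T[:3,3]; return (o+d*((z-o[2])/d[:,2])[:,None])[:,:2]
def project(P,K,T):
    q=(np.atleast_2d(P)-T[:3,3])@T[:3,:3]; return (q/q[:,2:])[:,:2]@np.diag([K[0,0],K[1,1]])+[K[0,2],K[1,2]]
E
cat > meas.py <<'E'
import sys
from plant import imaging
from h import *
f=imaging.grab_frame("top");im=f["frame"];K=np.array(f["mtx"]);T=np.array(f["T"])
S=8
def patch(x,y,z,half=110):  # rectified patch on plane z, 0.5mm px ; col->x,row->y
    n=4*half; g=np.mgrid[0:n,0:n]; X=x-half+g[1]/2.; Y=y-half+g[0]/2.
    uv=project(np.c_[X.ravel(),Y.ravel(),np.full(X.size,z)],K,T).astype(np.float32).reshape(n,n,2)
    return cv2.remap(im,uv,None,cv2.INTER_CUBIC)
def report(name,px,z,maskf,pl=110):
    x,y=toplane(px,z,K,T)[0]
    p=patch(x,y,z,pl).astype(int); m=maskf(p[...,0],p[...,1],p[...,2]).astype(np.uint8)*255
    m=cv2.morphologyEx(m,cv2.MORPH_OPEN,np.ones((7,7)))
    cs,_=cv2.findContours(m,cv2.RETR_EXTERNAL,cv2.CHAIN_APPROX_NONE)
    ctr=m.shape[0]/2
    cs=[c for c in cs if cv2.pointPolygonTest(c,(ctr,ctr),True)>-20]
    c=max(cs,key=cv2.contourArea)
    (cx,cy),(w,h),a=cv2.minAreaRect(c)
    if w>h: w,h,a=h,w,a-90   # a: direction of short side
    print(name,"centre",round(x-pl+cx/2,1),round(y-pl+cy/2,1),"short,long",round(w/2,1),round(h/2,1),"short-axis deg",round((a+90)%180-90,1),"eqdiam",round(np.sqrt(4*cv2.contourArea(c)/np.pi)/2,1))
    return p,m
red=lambda r,g,b:(r>100)&(g<85)
if __name__=="__main__":
    for n,p in [("sq",(199,205)),("nr",(278,168)),("wr",(360,169)),("ob",(447,214))]:
        report("tray "+n,p,20,lambda r,g,b:(r-g>45)|((r<80)&(g<60)&(b<60)&(r>45)&(r-b>8)),100)
        report(" recess",p,20,lambda r,g,b:(r<90)&(g<75),35 if n in("nr","sq") else 60)
    ms=[]
    box=lambda r,g,b:((r-b>40)&(r>130))|((r>150))
    for n,p,z,f_,pl in [("sqc",(223,262),54,box,40),("jar",(291,229),60,lambda r,g,b:r<75,40),("obc",(352,230),50,box,60),("tin",(420,265),50,lambda r,g,b:r>155,50)]:
        q,m=report(n,p,z,f_,pl); ms.append(cv2.resize(np.hstack([q.clip(0,255).astype(np.uint8)[:,:,::-1],np.dstack([m]*3)]),(400,200)))
    cv2.imwrite("pics/masks.png",np.vstack([np.hstack(ms[:2]),np.hstack(ms[2:])]))
E
python3 meas.py
```

```text
tray sq centre 545.0 363.4 short,long 93.2 129.0 short-axis deg 26.6 eqdiam 122.3
 recess centre 544.7 363.9 short,long 60.4 60.8 short-axis deg 26.6 eqdiam 66.0
tray nr centre 652.6 128.7 short,long 93.4 129.0 short-axis deg -9.7 eqdiam 122.5
 recess centre 653.0 128.5 short,long 51.0 51.5 short-axis deg 0.0 eqdiam 51.2
tray wr centre 647.9 -120.7 short,long 93.4 128.7 short-axis deg -19.3 eqdiam 122.3
 recess centre 648.0 -121.2 short,long 73.0 73.0 short-axis deg -90.0 eqdiam 73.2
tray ob centre 505.3 -373.9 short,long 93.1 129.4 short-axis deg 0.3 eqdiam 122.5
 recess centre 505.2 -374.5 short,long 48.5 104.0 short-axis deg 0.0 eqdiam 79.5
sqc centre 370.6 276.6 short,long 44.5 44.7 short-axis deg -28.5 eqdiam 48.8
jar centre 463.9 88.3 short,long 35.6 39.7 short-axis deg -51.8 eqdiam 37.7
obc centre 460.3 -91.1 short,long 33.0 88.9 short-axis deg -46.2 eqdiam 59.6
tin centre 356.2 -275.9 short,long 52.0 53.0 short-axis deg 0.0 eqdiam 52.8
```

View pics/masks.png

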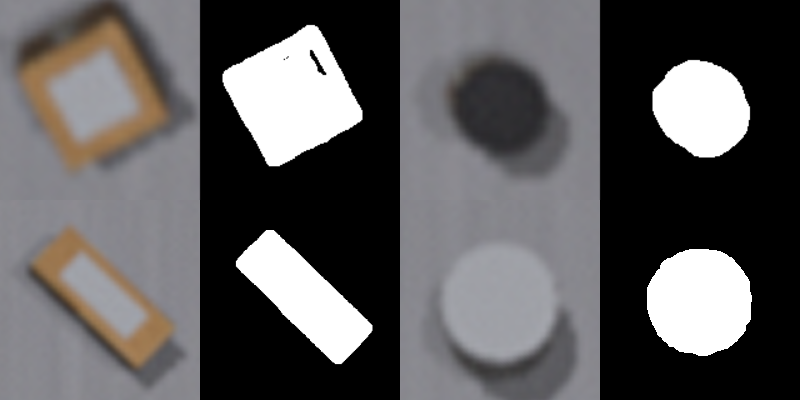

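Tray and product sizes come out within about 3 mm of the stated ones; the tin's bright lid reads 53 mm because of its rim. The centres are credible. I'll start with the square carton.

Emit:
jog_arm:
  targets:
    - {"hand":88,"tx":24,"ty":-37,"wz":-2.5}
    - {"hand":88,"tx":24,"ty":-37,"wz":-2}
    - {"hand":88,"tx":24,"ty":-37}
    - {"hand":88,"tx":24,"ty":-37}
    - {"hand":88,"tx":24,"ty":-37}
    - {"hand":88,"tx":24,"ty":-37}
    - {"hand":88}
  force: 20

```text
invalid input
```

Emit:
jog_arm:
  targets:
    - {"hand":88,"tx":24,"ty":-37,"tz":0,"wx":0,"wy":0,"wz":-2.5}
    - {"hand":88,"tx":24,"ty":-37,"tz":0,"wx":0,"wy":0,"wz":-2}
    - {"hand":88,"tx":24,"ty":-37,"tz":0,"wx":0,"wy":0,"wz":0}
    - {"hand":88,"tx":24,"ty":-37,"tz":0,"wx":0,"wy":0,"wz":0}
    - {"hand":88,"tx":24,"ty":-37,"tz":0,"wx":0,"wy":0,"wz":0}
    - {"hand":88,"tx":24,"ty":-37,"tz":0,"wx":0,"wy":0,"wz":0}
    - {"hand":88,"tx":0,"ty":0,"tz":0,"wx":0,"wy":0,"wz":0}
  force: 20

```text
clock: 0.85
tcp_pos: [370.6, 271.7, 215.2]
orientation: [-0.773, -3.043, 0.005]
contact_force: [0.1, 1.2, -1.1]
gripper_width: 87.4
```

```bash
cat >> h.py <<'E'
from scipy.spatial.transform import Rotation as Rn
def wrist(name):
    from plant import telemetry,imaging
    s=telemetry.read_state(); f=imaging.grab_frame("wrist")
    W=np.eye(4); W[:3,:3]=Rn.from_rotvec(s["orientation"]).as_matrix(); W[:3,3]=s["tcp_pos"]
    cv2.imwrite(name,f["frame"][:,:,::-1])
    y=W[:3,1]; print("tcp",s["tcp_pos"].round(1),"yaw",round(np.degrees(np.arctan2(y[1],y[0])),1),"zaxis",W[:3,2].round(3))
    return f["frame"],np.array(f["mtx"]),W@np.array(f["mount"])
E
python3 - <<'E'
from h import *
im,K,T=wrist("pics/w1.png");print(K.round(1).tolist(),T.round(2).tolist())
a=np.radians(61.5);c,s=np.cos(a),np.sin(a)
P=[[370.6+c*i-s*j,276.6+s*i+c*j,54] for i,j in[(23,23),(23,-23),(-23,-23),(-23,23)]]
p=project(P,K,T);print(p.round(0).tolist())
o=im[:,:,::-1].copy();cv2.polylines(o,[p.round().astype(np.int32)],True,(0,255,0),1);cv2.imwrite("pics/w1o.png",o)
E
```

```text
tcp [370.6 271.7 215.2] yaw 61.5 zaxis [-0.003 -0.002 -1.   ]
[[287.1, 0.0, 318.0], [0.0, 287.1, 201.2], [0.0, 0.0, 1.0]] [[0.48, 0.83, 0.28, 296.88], [0.88, -0.45, -0.16, 313.74], [-0.0, 0.32, -0.95, 383.45], [0.0, 0.0, 0.0, 1.0]]
[[341.0, 158.0], [340.0, 196.0], [302.0, 196.0], [301.0, 158.0]]
```

View pics/w1o.png

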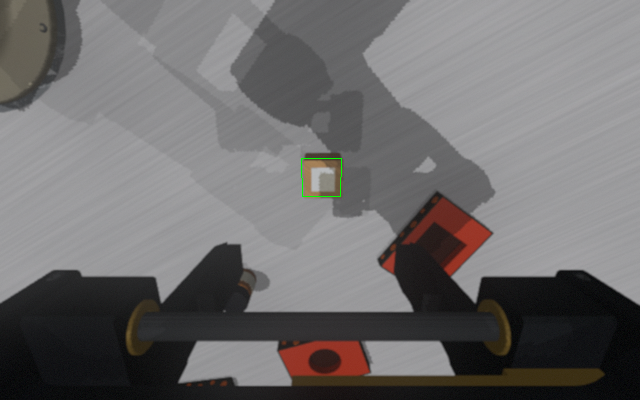

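The wrist view shows the carton filling the predicted outline at x 301–341, y 158–196, so the top and wrist calibrations agree to about 1 px. I'll descend and grip.

Emit:
jog_arm:
  targets:
    - {"hand":88,"tx":0,"ty":5,"tz":-45,"wx":0,"wy":0,"wz":0}
    - {"hand":88,"tx":0,"ty":0,"tz":-45,"wx":0,"wy":0,"wz":0}
    - {"hand":88,"tx":0,"ty":0,"tz":-45,"wx":0,"wy":0,"wz":0}
    - {"hand":88,"tx":0,"ty":0,"tz":-35,"wx":0,"wy":0,"wz":0}
    - {"hand":88,"tx":0,"ty":0,"tz":-20,"wx":0,"wy":0,"wz":0}
    - {"hand":88,"tx":0,"ty":0,"tz":0,"wx":0,"wy":0,"wz":0}
  force: 20

```text
clock: 1.5
tcp_pos: [366.0, 283.4, 20.2]
orientation: [0.764, 3.046, 0.003]
contact_force: [-0.2, 0.0, 0.4]
gripper_width: 87.9
```

Emit:
jog_arm:
  targets:
    - {"hand":40,"tx":0,"ty":0,"tz":0,"wx":0,"wy":0,"wz":0}
    - {"hand":40,"tx":0,"ty":0,"tz":0,"wx":0,"wy":0,"wz":0}
    - {"hand":40,"tx":0,"ty":0,"tz":0,"wx":0,"wy":0,"wz":0}
    - {"hand":40,"tx":0,"ty":0,"tz":0,"wx":0,"wy":0,"wz":0}
    - {"hand":40,"tx":0,"ty":0,"tz":0,"wx":0,"wy":0,"wz":0}
    - {"hand":40,"tx":0,"ty":0,"tz":0,"wx":0,"wy":0,"wz":0}
  force: 20

```text
clock: 2.1
tcp_pos: [366.9, 285.9, 24.4]
orientation: [0.759, 3.042, 0.01]
contact_force: [-0.8, -0.7, -0.8]
gripper_width: 45.6
```

```bash
python3 - <<'E'
from h import *
for i in range(2): im,K,T=wrist(f"pics/w2_{i}.png")
E
```

```text
tcp [366.9 285.9  24.4] yaw 62.0 zaxis [ 0.008  0.005 -1.   ]
tcp [366.9 285.9  24.4] yaw 62.0 zaxis [ 0.008  0.005 -1.   ]
```

View pics/w2_1.png

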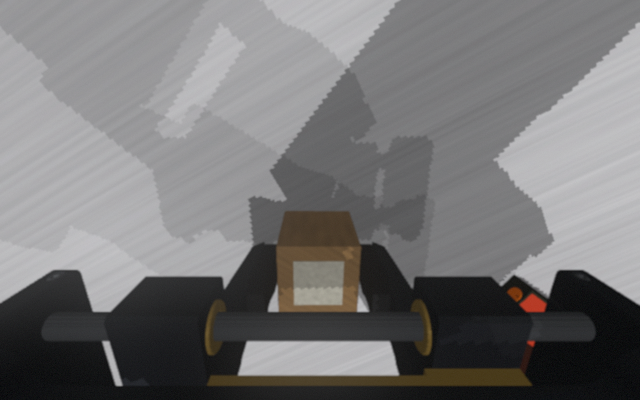

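```bash
python3 - <<'E'
from h import *
im,K,T=wrist("pics/w2_2.png")
a=toplane([(278,247),(359,247),(276,311),(361,311)],54,K,T);print(a.round(1).tolist(),a.mean(0))
E
```

```text
tcp [366.9 285.9  24.2] yaw 62.0 zaxis [ 0.007  0.005 -1.   ]
[[346.6, 273.2], [367.4, 311.6], [382.2, 250.7], [406.0, 294.5]] [375.56052501 282.49837264]
```

The carton is held, but the tool drifted about 9 mm off its centre along the face during the descent. I'll open, shift and grip again.

Emit:
jog_arm:
  targets:
    - {"hand":70,"tx":0,"ty":0,"tz":0,"wx":0,"wy":0,"wz":0}
    - {"hand":70,"tx":0,"ty":0,"tz":0,"wx":0,"wy":0,"wz":0}
    - {"hand":70,"tx":0,"ty":0,"tz":0,"wx":0,"wy":0,"wz":0}
    - {"hand":70,"tx":7,"ty":-4,"tz":-3,"wx":0,"wy":0,"wz":0}
    - {"hand":70,"tx":0,"ty":0,"tz":0,"wx":0,"wy":0,"wz":0}
  force: 20

```text
clock: 2.75
tcp_pos: [374.7, 281.7, 21.0]
orientation: [0.759, 3.042, 0.01]
contact_force: [0.5, -0.4, -0.2]
gripper_width: 69.8
```

Emit:
jog_arm:
  targets:
    - {"hand":40,"tx":0,"ty":0,"tz":0,"wx":0,"wy":0,"wz":0}
    - {"hand":40,"tx":0,"ty":0,"tz":0,"wx":0,"wy":0,"wz":0}
    - {"hand":40,"tx":0,"ty":0,"tz":0,"wx":0,"wy":0,"wz":0}
    - {"hand":40,"tx":0,"ty":0,"tz":0,"wx":0,"wy":0,"wz":0}
    - {"hand":40,"tx":0,"ty":0,"tz":0,"wx":0,"wy":0,"wz":0}
    - {"hand":40,"tx":0,"ty":0,"tz":10,"wx":0,"wy":0,"wz":0}
    - {"hand":40,"tx":0,"ty":0,"tz":20,"wx":0,"wy":0,"wz":0}
    - {"hand":40,"tx":0,"ty":0,"tz":20,"wx":0,"wy":0,"wz":0}
    - {"hand":40,"tx":0,"ty":0,"tz":15,"wx":0,"wy":0,"wz":0}
    - {"hand":40,"tx":0,"ty":0,"tz":0,"wx":0,"wy":0,"wz":0}
    - {"hand":40,"tx":0,"ty":0,"tz":0,"wx":0,"wy":0,"wz":0}

```text
clock: 3.85
tcp_pos: [373.7, 281.2, 90.1]
orientation: [0.759, 3.043, 0.009]
contact_force: [-0.4, 0.0, -1.9]
gripper_width: 45.3
```

Emit:
jog_arm:
  targets:
    - {"hand":40,"tx":21,"ty":10,"tz":0,"wx":0,"wy":0,"wz":-5}
    - {"hand":40,"tx":22,"ty":10,"tz":0,"wx":0,"wy":0,"wz":-5}
    - {"hand":40,"tx":22,"ty":10,"tz":0,"wx":0,"wy":0,"wz":-5}
    - {"hand":40,"tx":22,"ty":10,"tz":0,"wx":0,"wy":0,"wz":-5}
    - {"hand":40,"tx":22,"ty":10,"tz":0,"wx":0,"wy":0,"wz":-5}
    - {"hand":40,"tx":22,"ty":10,"tz":0,"wx":0,"wy":0,"wz":-5}
    - {"hand":40,"tx":20,"ty":10,"tz":0,"wx":0,"wy":0,"wz":-3}
    - {"hand":40,"tx":12,"ty":8,"tz":0,"wx":0,"wy":0,"wz":-2}
    - {"hand":40,"tx":5,"ty":3,"tz":0,"wx":0,"wy":0,"wz":0}
    - {"hand":40,"tx":0,"ty":0,"tz":0,"wx":0,"wy":0,"wz":0}
    - {"hand":40,"tx":0,"ty":0,"tz":0,"wx":0,"wy":0,"wz":0}

```text
clock: 4.95
tcp_pos: [542.3, 362.8, 78.9]
orientation: [-1.669, -2.653, 0.015]
contact_force: [-1.1, -0.8, -0.3]
gripper_width: 45.9
```

```bash
python3 - <<'E'
from h import *
im,K,T=wrist("pics/w3.png")
E
```

```text
tcp [542.3 362.8  78.9] yaw 25.6 zaxis [-0.011 -0.004 -1.   ]
```

View pics/w3.png

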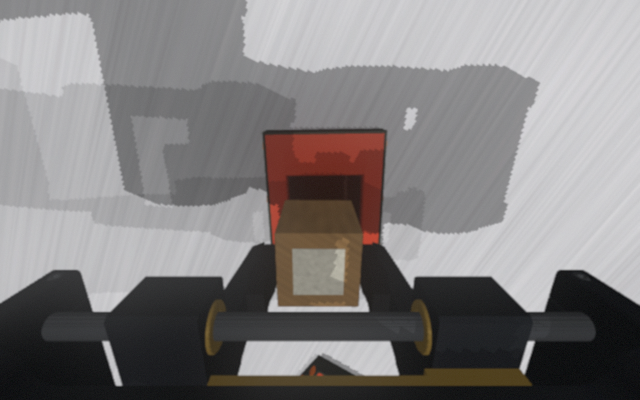

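```bash
python3 - <<'E'
from h import *
from plant import telemetry
im,K,T=wrist("pics/w4.png")
a=toplane([(276,234),(361,234),(278,305),(360,305)],112,K,T);print(a.round(1).tolist(),a.mean(0))
e=toplane([(265,131),(385,130)],20,K,T);print("tray edge",e, e.mean(0)+48*0)
E
```

```text
tcp [542.2 362.8  78.9] yaw 25.6 zaxis [-0.011 -0.004 -1.   ]
[[514.2, 373.1], [553.8, 392.3], [532.5, 332.6], [574.2, 353.1]] [543.66269872 362.7410234 ]
tray edge [[476.87218861 403.8310558 ]
 [559.958775   444.46238576]] [518.4154818  424.14672078]
```

Emit:
jog_arm:
  targets:
    - {"hand":40,"tx":3,"ty":1,"tz":-10,"wx":0,"wy":0,"wz":1}
    - {"hand":40,"tx":0,"ty":0,"tz":-15,"wx":0,"wy":0,"wz":0}
    - {"hand":40,"tx":0,"ty":0,"tz":-10,"wx":0,"wy":0,"wz":0}
    - {"hand":40,"tx":0,"ty":0,"tz":-5,"wx":0,"wy":0,"wz":0}
    - {"hand":40,"tx":0,"ty":0,"tz":0,"wx":0,"wy":0,"wz":0}
    - {"hand":40,"tx":0,"ty":0,"tz":0,"wx":0,"wy":0,"wz":0}

```text
clock: 5.65
tcp_pos: [544.6, 363.4, 37.1]
orientation: [-1.641, -2.671, 0.014]
contact_force: [0.2, -0.3, -1.4]
gripper_width: 45.5
```

Emit:
jog_arm:
  targets:
    - {"hand":40,"tx":0,"ty":0,"tz":-5,"wx":0,"wy":0,"wz":0}
    - {"hand":40,"tx":0,"ty":0,"tz":-3,"wx":0,"wy":0,"wz":0}
    - {"hand":40,"tx":0,"ty":0,"tz":0,"wx":0,"wy":0,"wz":0}

```text
clock: 5.95
tcp_pos: [545.0, 363.6, 29.4]
orientation: [-1.641, -2.672, 0.012]
contact_force: [-0.6, -0.3, -1.7]
gripper_width: 45.9
```

Emit:
jog_arm:
  targets:
    - {"hand":40,"tx":0,"ty":0,"tz":-2,"wx":0,"wy":0,"wz":0}
    - {"hand":40,"tx":0,"ty":0,"tz":0,"wx":0,"wy":0,"wz":0}

```text
clock: 6.15
tcp_pos: [545.1, 363.6, 27.5]
orientation: [-1.641, -2.672, 0.012]
contact_force: [-1.8, 0.4, -1.0]
gripper_width: 45.9
```

Emit:
jog_arm:
  targets:
    - {"hand":48,"tx":0,"ty":0,"tz":0,"wx":0,"wy":0,"wz":0}
    - {"hand":54,"tx":0,"ty":0,"tz":0,"wx":0,"wy":0,"wz":0}
    - {"hand":64,"tx":0,"ty":0,"tz":0,"wx":0,"wy":0,"wz":0}
    - {"hand":64,"tx":0,"ty":0,"tz":0,"wx":0,"wy":0,"wz":0}
    - {"hand":64,"tx":0,"ty":0,"tz":10,"wx":0,"wy":0,"wz":0}
    - {"hand":64,"tx":0,"ty":0,"tz":30,"wx":0,"wy":0,"wz":0}
    - {"hand":64,"tx":0,"ty":0,"tz":30,"wx":0,"wy":0,"wz":0}
    - {"hand":64,"tx":0,"ty":0,"tz":20,"wx":0,"wy":0,"wz":0}
    - {"hand":64,"tx":0,"ty":0,"tz":0,"wx":0,"wy":0,"wz":0}

```text
clock: 7.05
tcp_pos: [545.2, 363.7, 124.1]
orientation: [-1.642, -2.673, 0.008]
contact_force: [0.3, 0.5, -0.4]
gripper_width: 64.1
```

```bash
python3 - <<'E'
from h import *
im,K,T=wrist("pics/w5.png")
E
```

```text
tcp [545.2 363.7 124.1] yaw 26.9 zaxis [-0.006 -0.002 -1.   ]
```

View pics/w5.png

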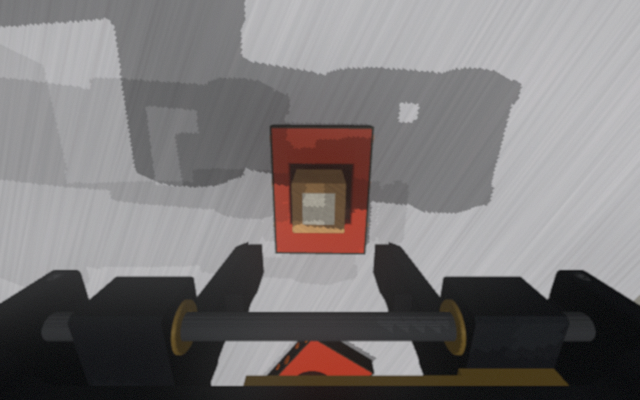

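The square carton is seated squarely in its recess: it spans roughly x 290–350, y 168–233 and the red rim shows all round. Jar next.

Emit:
jog_arm:
  targets:
    - {"hand":70,"tx":-5,"ty":-15,"tz":0,"wx":0,"wy":0,"wz":5}
    - {"hand":70,"tx":-10,"ty":-35,"tz":0,"wx":0,"wy":0,"wz":6}
    - {"hand":70,"tx":-10,"ty":-35,"tz":0,"wx":0,"wy":0,"wz":6}
    - {"hand":70,"tx":-10,"ty":-35,"tz":0,"wx":0,"wy":0,"wz":6}
    - {"hand":70,"tx":-10,"ty":-35,"tz":0,"wx":0,"wy":0,"wz":6}
    - {"hand":70,"tx":-10,"ty":-35,"tz":0,"wx":0,"wy":0,"wz":6}
    - {"hand":70,"tx":-10,"ty":-35,"tz":0,"wx":0,"wy":0,"wz":6}
    - {"hand":70,"tx":-10,"ty":-30,"tz":0,"wx":0,"wy":0,"wz":6}
    - {"hand":70,"tx":-6,"ty":-20,"tz":0,"wx":0,"wy":0,"wz":5}
    - {"hand":70,"tx":0,"ty":0,"tz":0,"wx":0,"wy":0,"wz":0}
    - {"hand":70,"tx":0,"ty":0,"tz":0,"wx":0,"wy":0,"wz":0}

```text
clock: 8.2
tcp_pos: [452.5, 79.0, 110.2]
orientation: [-0.245, -3.114, 0.027]
contact_force: [0.6, -0.1, -0.5]
gripper_width: 69.9
```

```bash
cat > rt.py <<'E'
import sys
from h import *
# usage rt.py name x y z diam : overlay circle
n=sys.argv[1]; x,y,z,d=map(float,sys.argv[2:6])
im,K,T=wrist(f"pics/{n}.png")
t=np.linspace(0,6.28,60);p=project(np.c_[x+d/2*np.cos(t),y+d/2*np.sin(t),np.full(60,z)],K,T)
o=im[:,:,::-1].copy();cv2.polylines(o,[p.round().astype(np.int32)],True,(0,255,0),1);cv2.imwrite(f"pics/{n}.png",o)
E
python3 rt.py w6 464 88.5 60 38
```

```text
tcp [452.5  79.  110.2] yaw 81.0 zaxis [-0.019 -0.016 -1.   ]
```

View pics/w6.png

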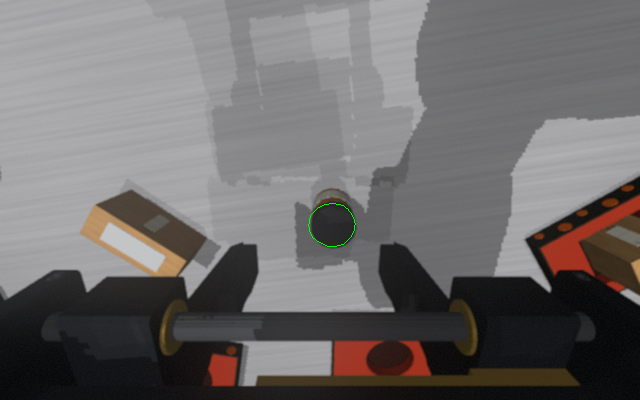

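The jar lid at (332,225) matches the predicted circle. I'll correct the small tilt and centre over it.

Emit:
jog_arm:
  targets:
    - {"hand":70,"tx":11,"ty":9,"tz":0,"wx":0.9,"wy":-1.1,"wz":0}
    - {"hand":70,"tx":0,"ty":0,"tz":-15,"wx":0,"wy":0,"wz":0}
    - {"hand":70,"tx":0,"ty":0,"tz":-15,"wx":0,"wy":0,"wz":0}
    - {"hand":70,"tx":0,"ty":0,"tz":0,"wx":0,"wy":0,"wz":0}
    - {"hand":70,"tx":0,"ty":0,"tz":0,"wx":0,"wy":0,"wz":0}

```text
clock: 8.75
tcp_pos: [467.6, 94.2, 79.0]
orientation: [0.244, 3.127, 0.007]
contact_force: [-0.3, 0.2, 0.6]
gripper_width: 70.1
```

Emit:
jog_arm:
  targets:
    - {"hand":70,"tx":-3.5,"ty":-5.5,"tz":0,"wx":0,"wy":0,"wz":0}
    - {"hand":70,"tx":0,"ty":0,"tz":-15,"wx":0,"wy":0,"wz":0}
    - {"hand":70,"tx":0,"ty":0,"tz":-20,"wx":0,"wy":0,"wz":0}
    - {"hand":70,"tx":0,"ty":0,"tz":-15,"wx":0,"wy":0,"wz":0}
    - {"hand":70,"tx":0,"ty":0,"tz":-5,"wx":0,"wy":0,"wz":0}
    - {"hand":70,"tx":0,"ty":0,"tz":0,"wx":0,"wy":0,"wz":0}

```text
clock: 9.35
tcp_pos: [466.3, 88.7, 26.1]
orientation: [0.243, 3.118, 0.009]
contact_force: [0.1, 0.1, -0.4]
gripper_width: 69.6
```

Emit:
jog_arm:
  targets:
    - {"hand":70,"tx":-2,"ty":0,"tz":-3,"wx":0,"wy":0,"wz":0}
    - {"hand":50,"tx":0,"ty":0,"tz":0,"wx":0,"wy":0,"wz":0}
    - {"hand":30,"tx":0,"ty":0,"tz":0,"wx":0,"wy":0,"wz":0}
    - {"hand":30,"tx":0,"ty":0,"tz":0,"wx":0,"wy":0,"wz":0}
    - {"hand":30,"tx":0,"ty":0,"tz":0,"wx":0,"wy":0,"wz":0}
    - {"hand":30,"tx":0,"ty":0,"tz":0,"wx":0,"wy":0,"wz":0}

```text
clock: 9.95
tcp_pos: [465.4, 88.6, 25.5]
orientation: [0.243, 3.113, 0.009]
contact_force: [-0.0, 0.3, -0.3]
gripper_width: 37.4
```

Emit:
jog_arm:
  targets:
    - {"hand":30,"tx":0,"ty":0,"tz":10,"wx":0,"wy":0,"wz":0}
    - {"hand":30,"tx":0,"ty":0,"tz":20,"wx":0,"wy":0,"wz":0}
    - {"hand":30,"tx":0,"ty":0,"tz":20,"wx":0,"wy":0,"wz":0}
    - {"hand":30,"tx":10,"ty":2,"tz":10,"wx":0,"wy":0,"wz":0}
    - {"hand":30,"tx":25,"ty":5,"tz":0,"wx":0,"wy":0,"wz":0}
    - {"hand":30,"tx":30,"ty":7,"tz":0,"wx":0,"wy":0,"wz":0}
    - {"hand":30,"tx":30,"ty":7,"tz":0,"wx":0,"wy":0,"wz":0}
    - {"hand":30,"tx":30,"ty":7,"tz":0,"wx":0,"wy":0,"wz":0}
    - {"hand":30,"tx":30,"ty":6,"tz":0,"wx":0,"wy":0,"wz":0}
    - {"hand":30,"tx":20,"ty":4,"tz":0,"wx":0,"wy":0,"wz":0}
    - {"hand":30,"tx":7,"ty":1,"tz":0,"wx":0,"wy":0,"wz":0}
    - {"hand":30,"tx":0,"ty":0,"tz":0,"wx":0,"wy":0,"wz":0}

```text
clock: 11.15
tcp_pos: [651.6, 129.5, 95.3]
orientation: [0.242, 3.114, 0.009]
contact_force: [-0.1, -0.0, -0.1]
gripper_width: 37.5
```

```bash
python3 rt.py w7 652.8 128.6 20 54
```

```text
tcp [651.6 129.5  95.3] yaw 81.1 zaxis [ 0.019  0.004 -1.   ]
```

View pics/w7.png

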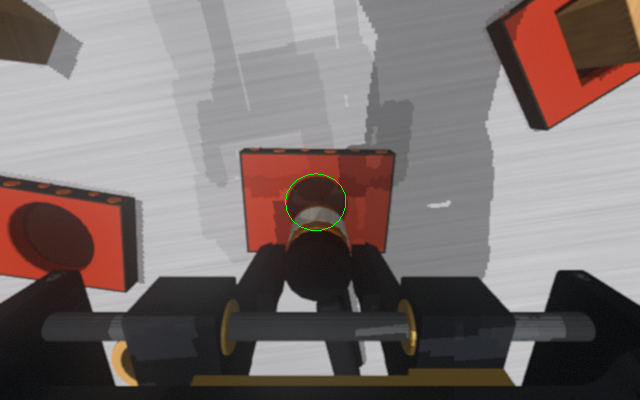

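Emit:
jog_arm:
  targets:
    - {"hand":30,"tx":2,"ty":-1,"tz":-10,"wx":0,"wy":0,"wz":0}
    - {"hand":30,"tx":0,"ty":0,"tz":-15,"wx":0,"wy":0,"wz":0}
    - {"hand":30,"tx":0,"ty":0,"tz":-15,"wx":0,"wy":0,"wz":0}
    - {"hand":30,"tx":0,"ty":0,"tz":-5,"wx":0,"wy":0,"wz":0}
    - {"hand":30,"tx":0,"ty":0,"tz":0,"wx":0,"wy":0,"wz":0}
    - {"hand":30,"tx":0,"ty":0,"tz":0,"wx":0,"wy":0,"wz":0}

```text
clock: 11.8
tcp_pos: [648.9, 127.3, 48.7]
orientation: [0.244, 3.117, 0.008]
contact_force: [0.4, -0.9, 0.2]
gripper_width: 37.5
```

Emit:
jog_arm:
  targets:
    - {"hand":30,"tx":5,"ty":1,"tz":-3,"wx":0,"wy":0,"wz":0}
    - {"hand":30,"tx":0,"ty":0,"tz":-5,"wx":0,"wy":0,"wz":0}
    - {"hand":30,"tx":0,"ty":0,"tz":-4,"wx":0,"wy":0,"wz":0}
    - {"hand":30,"tx":0,"ty":0,"tz":0,"wx":0,"wy":0,"wz":0}

```text
clock: 12.2
tcp_pos: [655.0, 128.4, 37.3]
orientation: [0.243, 3.114, 0.009]
contact_force: [-0.2, 0.3, -1.5]
gripper_width: 37.4
```

Emit:
jog_arm:
  targets:
    - {"hand":30,"tx":-1,"ty":0,"tz":-3,"wx":0,"wy":0,"wz":0}
    - {"hand":30,"tx":0,"ty":0,"tz":-2,"wx":0,"wy":0,"wz":0}
    - {"hand":30,"tx":0,"ty":0,"tz":0,"wx":0,"wy":0,"wz":0}

```text
clock: 12.5
tcp_pos: [653.8, 128.4, 31.9]
orientation: [0.243, 3.114, 0.009]
contact_force: [-0.2, 0.2, -1.1]
gripper_width: 37.3
```

Emit:
jog_arm:
  targets:
    - {"hand":39,"tx":0,"ty":0,"tz":0,"wx":0,"wy":0,"wz":0}
    - {"hand":44,"tx":0,"ty":0,"tz":0,"wx":0,"wy":0,"wz":0}
    - {"hand":54,"tx":0,"ty":0,"tz":0,"wx":0,"wy":0,"wz":0}
    - {"hand":54,"tx":0,"ty":0,"tz":0,"wx":0,"wy":0,"wz":0}
    - {"hand":54,"tx":0,"ty":0,"tz":10,"wx":0,"wy":0,"wz":0}
    - {"hand":54,"tx":0,"ty":0,"tz":30,"wx":0,"wy":0,"wz":0}
    - {"hand":54,"tx":0,"ty":0,"tz":30,"wx":0,"wy":0,"wz":0}
    - {"hand":54,"tx":0,"ty":0,"tz":20,"wx":0,"wy":0,"wz":0}
    - {"hand":54,"tx":0,"ty":0,"tz":0,"wx":0,"wy":0,"wz":0}

```text
clock: 13.4
tcp_pos: [653.9, 128.4, 128.4]
orientation: [0.243, 3.112, 0.009]
contact_force: [0.5, 0.6, 0.6]
gripper_width: 54.2
```

```bash
python3 rt.py w8 652.8 128.6 20 54
```

```text
tcp [653.9 128.4 128.4] yaw 81.1 zaxis [ 0.021  0.004 -1.   ]
```

View pics/w8.png

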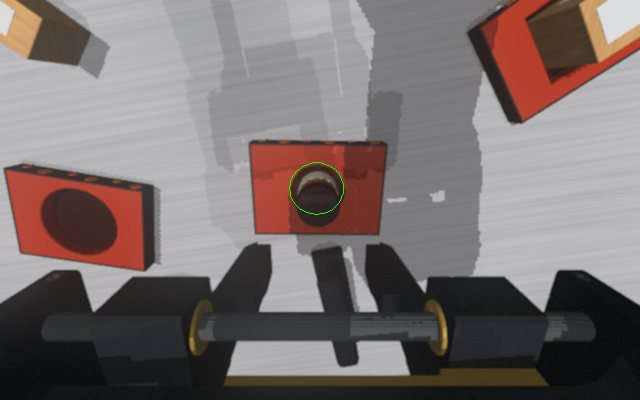

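The jar stands centred in its recess, inside the predicted circle at (317,188). Oblong carton next; I'll rotate about −127° to reach its short axis, which keeps the last joint in range.

Emit:
jog_arm:
  targets:
    - {"hand":70,"tx":-8,"ty":-8,"tz":0,"wx":-0.2,"wy":1.2,"wz":-6}
    - {"hand":70,"tx":-13,"ty":-16,"tz":0,"wx":0,"wy":0,"wz":-8}
    - {"hand":70,"tx":-14,"ty":-16,"tz":0,"wx":0,"wy":0,"wz":-8}
    - {"hand":70,"tx":-14,"ty":-16,"tz":0,"wx":0,"wy":0,"wz":-8}
    - {"hand":70,"tx":-14,"ty":-16,"tz":0,"wx":0,"wy":0,"wz":-8}
    - {"hand":70,"tx":-14,"ty":-16,"tz":0,"wx":0,"wy":0,"wz":-8}
    - {"hand":70,"tx":-14,"ty":-16,"tz":0,"wx":0,"wy":0,"wz":-8}
    - {"hand":70,"tx":-14,"ty":-16,"tz":0,"wx":0,"wy":0,"wz":-8}
    - {"hand":70,"tx":-14,"ty":-16,"tz":0,"wx":0,"wy":0,"wz":-8}
    - {"hand":70,"tx":-14,"ty":-16,"tz":0,"wx":0,"wy":0,"wz":-8}
    - {"hand":70,"tx":-10,"ty":-12,"tz":0,"wx":0,"wy":0,"wz":-8}
    - {"hand":70,"tx":0,"ty":0,"tz":0,"wx":0,"wy":0,"wz":0}

```text
clock: 14.65
tcp_pos: [496.8, -39.5, 111.8]
orientation: [-2.359, -2.036, 0.001]
contact_force: [0.3, 0.2, 0.6]
gripper_width: 70.5
```

Emit:
jog_arm:
  targets:
    - {"hand":70,"tx":-6,"ty":-8,"tz":2,"wx":0,"wy":0,"wz":-6}
    - {"hand":70,"tx":-8,"ty":-12,"tz":2,"wx":0,"wy":0,"wz":-8}
    - {"hand":70,"tx":-8,"ty":-12,"tz":2,"wx":0,"wy":0,"wz":-8}
    - {"hand":70,"tx":-8,"ty":-11,"tz":2,"wx":0,"wy":0,"wz":-8}
    - {"hand":70,"tx":-4,"ty":-6,"tz":0,"wx":0,"wy":0,"wz":-5}
    - {"hand":70,"tx":-2,"ty":-2,"tz":0,"wx":0,"wy":0,"wz":-3}
    - {"hand":70,"tx":0,"ty":0,"tz":0,"wx":0,"wy":0,"wz":0}
    - {"hand":70,"tx":0,"ty":0,"tz":0,"wx":0,"wy":0,"wz":0}

```text
clock: 15.45
tcp_pos: [460.5, -88.1, 115.1]
orientation: [-2.883, -1.165, -0.007]
contact_force: [-0.4, 0.0, -0.0]
gripper_width: 69.9
```

```bash
cat > rb.py <<'E'
import sys
from h import *
# usage rb.py name x y z yaw sx sy : overlay rect, sx along yaw
n=sys.argv[1]; x,y,z,a,sx,sy=map(float,sys.argv[2:8])
im,K,T=wrist(f"pics/{n}.png"); a=np.radians(a);c,s=np.cos(a),np.sin(a)
P=[[x+c*i*sx/2-s*j*sy/2,y+s*i*sx/2+c*j*sy/2,z] for i,j in[(1,1),(1,-1),(-1,-1),(-1,1)]]
o=im[:,:,::-1].copy();cv2.polylines(o,[project(P,K,T).round().astype(np.int32)],True,(0,255,0),1);cv2.imwrite(f"pics/{n}.png",o)
E
python3 rb.py w9 460.3 -91.1 50 -46.2 34 90
```

```text
tcp [460.5 -88.1 115.1] yaw -46.0 zaxis [-0.008  0.032 -0.999]
```

View pics/w9.png

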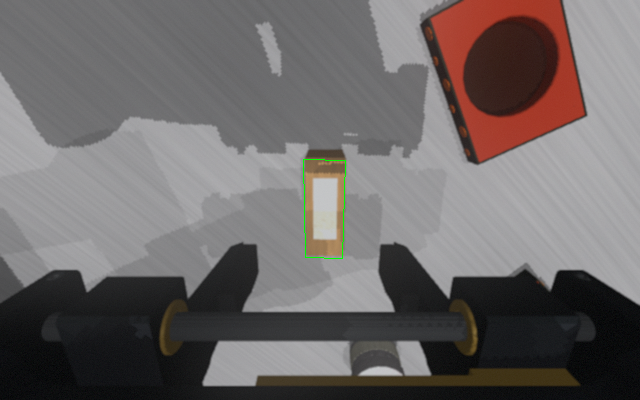

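Emit:
jog_arm:
  targets:
    - {"hand":70,"tx":0,"ty":-3,"tz":0,"wx":-1.8,"wy":-0.5,"wz":0}
    - {"hand":70,"tx":0,"ty":0,"tz":0,"wx":0,"wy":0,"wz":0}
    - {"hand":70,"tx":0,"ty":0,"tz":-15,"wx":0,"wy":0,"wz":0}
    - {"hand":70,"tx":0,"ty":0,"tz":-20,"wx":0,"wy":0,"wz":0}
    - {"hand":70,"tx":0,"ty":0,"tz":-10,"wx":0,"wy":0,"wz":0}
    - {"hand":70,"tx":0,"ty":0,"tz":0,"wx":0,"wy":0,"wz":0}
    - {"hand":70,"tx":0,"ty":0,"tz":0,"wx":0,"wy":0,"wz":0}

```text
clock: 16.2
tcp_pos: [461.7, -90.0, 69.3]
orientation: [2.903, 1.188, 0.003]
contact_force: [0.4, -0.3, -0.6]
gripper_width: 70.0
```

Emit:
jog_arm:
  targets:
    - {"hand":70,"tx":-1,"ty":-1,"tz":-10,"wx":0,"wy":0,"wz":-0.7}
    - {"hand":70,"tx":0,"ty":0,"tz":-15,"wx":0,"wy":0,"wz":0}
    - {"hand":70,"tx":0,"ty":0,"tz":-13,"wx":0,"wy":0,"wz":0}
    - {"hand":70,"tx":0,"ty":0,"tz":-6,"wx":0,"wy":0,"wz":0}
    - {"hand":70,"tx":0,"ty":0,"tz":0,"wx":0,"wy":0,"wz":0}

```text
clock: 16.7
tcp_pos: [461.8, -91.9, 24.7]
orientation: [2.908, 1.166, 0.008]
contact_force: [0.3, -0.3, -0.8]
gripper_width: 70.4
```

Emit:
jog_arm:
  targets:
    - {"hand":70,"tx":-1,"ty":1,"tz":-2,"wx":0,"wy":0,"wz":0}
    - {"hand":50,"tx":0,"ty":0,"tz":0,"wx":0,"wy":0,"wz":0}
    - {"hand":26,"tx":0,"ty":0,"tz":0,"wx":0,"wy":0,"wz":0}
    - {"hand":26,"tx":0,"ty":0,"tz":0,"wx":0,"wy":0,"wz":0}
    - {"hand":26,"tx":0,"ty":0,"tz":0,"wx":0,"wy":0,"wz":0}
    - {"hand":26,"tx":0,"ty":0,"tz":0,"wx":0,"wy":0,"wz":0}
    - {"hand":26,"tx":0,"ty":0,"tz":0,"wx":0,"wy":0,"wz":0}

```text
clock: 17.4
tcp_pos: [461.7, -91.3, 24.3]
orientation: [2.905, 1.164, 0.012]
contact_force: [-0.5, 0.2, -0.5]
gripper_width: 33.7
```

Emit:
jog_arm:
  targets:
    - {"hand":26,"tx":0,"ty":0,"tz":10,"wx":0,"wy":0,"wz":0}
    - {"hand":26,"tx":0,"ty":0,"tz":25,"wx":0,"wy":0,"wz":0}
    - {"hand":26,"tx":0,"ty":0,"tz":25,"wx":0,"wy":0,"wz":0}
    - {"hand":26,"tx":2,"ty":-10,"tz":15,"wx":0,"wy":0,"wz":0}
    - {"hand":26,"tx":4,"ty":-25,"tz":0,"wx":0,"wy":0,"wz":5}
    - {"hand":26,"tx":5,"ty":-35,"tz":0,"wx":0,"wy":0,"wz":6}
    - {"hand":26,"tx":5,"ty":-35,"tz":0,"wx":0,"wy":0,"wz":6}
    - {"hand":26,"tx":5,"ty":-35,"tz":0,"wx":0,"wy":0,"wz":6}
    - {"hand":26,"tx":5,"ty":-35,"tz":0,"wx":0,"wy":0,"wz":6}
    - {"hand":26,"tx":5,"ty":-30,"tz":0,"wx":0,"wy":0,"wz":6}
    - {"hand":26,"tx":4,"ty":-15,"tz":0,"wx":0,"wy":0,"wz":3}
    - {"hand":26,"tx":0,"ty":0,"tz":0,"wx":0,"wy":0,"wz":0}

```text
clock: 18.6
tcp_pos: [495.4, -318.9, 110.3]
orientation: [2.337, 2.081, 0.017]
contact_force: [0.2, 0.1, -1.3]
gripper_width: 33.7
```

Emit:
jog_arm:
  targets:
    - {"hand":26,"tx":1,"ty":-10,"tz":0,"wx":0,"wy":0,"wz":1}
    - {"hand":26,"tx":3,"ty":-18,"tz":0,"wx":0,"wy":0,"wz":3}
    - {"hand":26,"tx":3,"ty":-16,"tz":0,"wx":0,"wy":0,"wz":2}
    - {"hand":26,"tx":2,"ty":-8,"tz":0,"wx":0,"wy":0,"wz":1}
    - {"hand":26,"tx":1,"ty":-3,"tz":0,"wx":0,"wy":0,"wz":0}
    - {"hand":26,"tx":0,"ty":0,"tz":0,"wx":0,"wy":0,"wz":0}
    - {"hand":26,"tx":0,"ty":0,"tz":0,"wx":0,"wy":0,"wz":0}

```text
clock: 19.3
tcp_pos: [505.4, -371.2, 112.0]
orientation: [2.204, 2.227, 0.019]
contact_force: [-0.2, 0.4, -1.3]
gripper_width: 33.5
```

```bash
python3 rb.py w10 505.2 -374.2 20 0.3 50 106
```

```text
tcp [ 505.4 -371.2  112. ] yaw 0.6 zaxis [ 0.014  0.002 -1.   ]
```

View pics/w10.png

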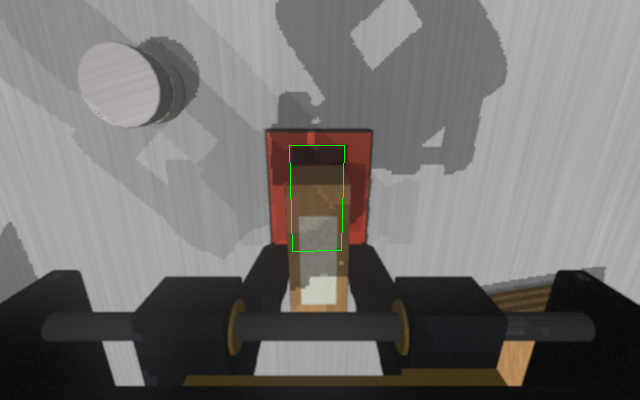

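```bash
python3 - <<'E'
from h import *
im,K,T=wrist("pics/w11.png")
print(toplane([(288,184),(350,184),(290,310),(348,310)],137.7,K,T).round(1).tolist())
print(toplane([(293,166),(345,166)],87.7,K,T).round(1).tolist())
print(toplane([(290,145),(345,145),(318,145)],20,K,T).round(1).tolist())
E
```

```text
tcp [ 505.4 -371.2  112.1] yaw 0.6 zaxis [ 0.014  0.002 -1.   ]
[[489.3, -324.9], [521.2, -324.8], [488.5, -403.4], [523.5, -403.5]]
[[488.4, -326.0], [523.8, -325.8]]
[[481.1, -321.1], [530.5, -320.7], [506.2, -320.9]]
```

Emit:
jog_arm:
  targets:
    - {"hand":26,"tx":-0.5,"ty":-3.5,"tz":-10,"wx":0,"wy":0,"wz":0}
    - {"hand":26,"tx":0,"ty":0,"tz":-20,"wx":0,"wy":0,"wz":0}
    - {"hand":26,"tx":0,"ty":0,"tz":-20,"wx":0,"wy":0,"wz":0}
    - {"hand":26,"tx":0,"ty":0,"tz":-10,"wx":0,"wy":0,"wz":0}
    - {"hand":26,"tx":0,"ty":0,"tz":0,"wx":0,"wy":0,"wz":0}
    - {"hand":26,"tx":0,"ty":0,"tz":0,"wx":0,"wy":0,"wz":0}

```text
clock: 20.0
tcp_pos: [504.5, -374.1, 48.7]
orientation: [2.203, 2.227, 0.019]
contact_force: [0.3, 0.2, 0.2]
gripper_width: 33.3
```

Emit:
jog_arm:
  targets:
    - {"hand":26,"tx":0,"ty":-0.5,"tz":-6,"wx":0,"wy":0,"wz":0}
    - {"hand":26,"tx":0,"ty":0,"tz":-5,"wx":0,"wy":0,"wz":0}
    - {"hand":26,"tx":0,"ty":0,"tz":-3,"wx":0,"wy":0,"wz":0}
    - {"hand":26,"tx":0,"ty":0,"tz":0,"wx":0,"wy":0,"wz":0}

```text
clock: 20.4
tcp_pos: [505.2, -375.4, 35.5]
orientation: [2.201, 2.225, 0.018]
contact_force: [-0.6, -0.5, -1.1]
gripper_width: 33.6
```

Emit:
jog_arm:
  targets:
    - {"hand":26,"tx":0,"ty":0.5,"tz":-3,"wx":0,"wy":0,"wz":0}
    - {"hand":26,"tx":0,"ty":0,"tz":-1.5,"wx":0,"wy":0,"wz":0}
    - {"hand":26,"tx":0,"ty":0,"tz":0,"wx":0,"wy":0,"wz":0}

```text
clock: 20.7
tcp_pos: [505.3, -375.0, 30.9]
orientation: [2.2, 2.224, 0.018]
contact_force: [-0.0, 0.4, -1.1]
gripper_width: 33.4
```

Next, release.

Emit:
jog_arm:
  targets:
    - {"hand":36,"tx":0,"ty":0,"tz":0,"wx":0,"wy":0,"wz":0}
    - {"hand":42,"tx":0,"ty":0,"tz":0,"wx":0,"wy":0,"wz":0}
    - {"hand":52,"tx":0,"ty":0,"tz":0,"wx":0,"wy":0,"wz":0}
    - {"hand":52,"tx":0,"ty":0,"tz":0,"wx":0,"wy":0,"wz":0}
    - {"hand":52,"tx":0,"ty":0,"tz":10,"wx":0,"wy":0,"wz":0}
    - {"hand":52,"tx":0,"ty":0,"tz":30,"wx":0,"wy":0,"wz":0}
    - {"hand":52,"tx":0,"ty":0,"tz":30,"wx":0,"wy":0,"wz":0}
    - {"hand":52,"tx":0,"ty":0,"tz":20,"wx":0,"wy":0,"wz":0}
    - {"hand":52,"tx":0,"ty":0,"tz":0,"wx":0,"wy":0,"wz":0}

```text
clock: 21.6
tcp_pos: [505.4, -375.0, 127.3]
orientation: [2.199, 2.223, 0.018]
contact_force: [-0.3, -0.2, -0.4]
gripper_width: 52.0
```

```bash
python3 rb.py w12 505.2 -374.2 20 0.3 50 106
```

```text
tcp [ 505.4 -375.   127.3] yaw 0.6 zaxis [ 0.019 -0.002 -1.   ]
```

View pics/w12.png

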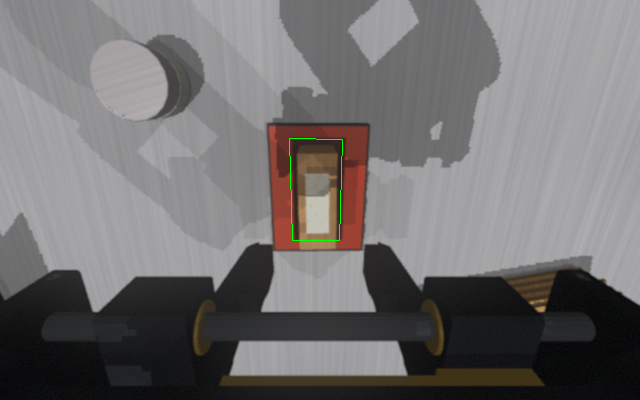

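The oblong carton is seated inside the recess outline (x 290–343, y 139–241). The wide tin is last.

Emit:
jog_arm:
  targets:
    - {"hand":86,"tx":-8,"ty":6,"tz":0,"wx":0,"wy":1.1,"wz":0}
    - {"hand":86,"tx":-20,"ty":14,"tz":0,"wx":0,"wy":0,"wz":0}
    - {"hand":86,"tx":-25,"ty":16,"tz":0,"wx":0,"wy":0,"wz":0}
    - {"hand":86,"tx":-25,"ty":16,"tz":0,"wx":0,"wy":0,"wz":0}
    - {"hand":86,"tx":-25,"ty":16,"tz":0,"wx":0,"wy":0,"wz":0}
    - {"hand":86,"tx":-22,"ty":14,"tz":0,"wx":0,"wy":0,"wz":0}
    - {"hand":86,"tx":-14,"ty":10,"tz":0,"wx":0,"wy":0,"wz":0}
    - {"hand":86,"tx":-6,"ty":4,"tz":0,"wx":0,"wy":0,"wz":0}
    - {"hand":86,"tx":-2,"ty":1,"tz":0,"wx":0,"wy":0,"wz":0}
    - {"hand":86,"tx":0,"ty":0,"tz":0,"wx":0,"wy":0,"wz":0}
    - {"hand":86,"tx":0,"ty":0,"tz":0,"wx":0,"wy":0,"wz":0}

```text
clock: 22.75
tcp_pos: [346.2, -266.5, 115.0]
orientation: [-2.188, -2.216, 0.008]
contact_force: [0.1, -0.2, -0.5]
gripper_width: 86.4
```

```bash
python3 rt.py w13 356.2 -275.9 50 60
```

```text
tcp [ 346.2 -266.5  115. ] yaw 0.7 zaxis [-0.023  0.016 -1.   ]
```

View pics/w13.png

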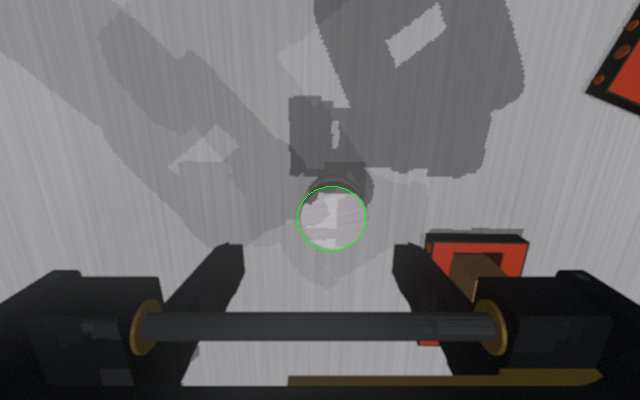

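Emit:
jog_arm:
  targets:
    - {"hand":88,"tx":5,"ty":-5,"tz":0,"wx":-0.9,"wy":-1.3,"wz":0}
    - {"hand":88,"tx":3,"ty":-3,"tz":0,"wx":0,"wy":0,"wz":0}
    - {"hand":88,"tx":0,"ty":0,"tz":0,"wx":0,"wy":0,"wz":0}
    - {"hand":88,"tx":0,"ty":0,"tz":-10,"wx":0,"wy":0,"wz":0}
    - {"hand":88,"tx":0,"ty":0,"tz":-15,"wx":0,"wy":0,"wz":0}
    - {"hand":88,"tx":0,"ty":0,"tz":-10,"wx":0,"wy":0,"wz":0}
    - {"hand":88,"tx":0,"ty":0,"tz":0,"wx":0,"wy":0,"wz":0}
    - {"hand":88,"tx":0,"ty":0,"tz":0,"wx":0,"wy":0,"wz":0}

```text
clock: 23.6
tcp_pos: [355.8, -276.0, 76.6]
orientation: [2.206, 2.234, 0.0]
contact_force: [0.2, 0.4, -0.2]
gripper_width: 88.2
```

```bash
python3 rt.py w14 356.2 -275.9 50 60
```

```text
tcp [ 355.8 -276.    76.6] yaw 0.7 zaxis [ 0.002 -0.001 -1.   ]
```

View pics/w14.png

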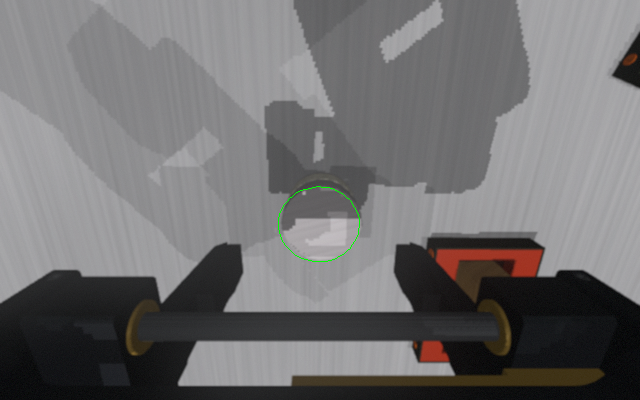

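The tool is centred over the tin and vertical; the lid circle at (320,224) matches. I'll descend.

Emit:
jog_arm:
  targets:
    - {"hand":88,"tx":0,"ty":0,"tz":-10,"wx":0,"wy":0,"wz":0}
    - {"hand":88,"tx":0,"ty":0,"tz":-18,"wx":0,"wy":0,"wz":0}
    - {"hand":88,"tx":0,"ty":0,"tz":-16,"wx":0,"wy":0,"wz":0}
    - {"hand":88,"tx":0,"ty":0,"tz":-7,"wx":0,"wy":0,"wz":0}
    - {"hand":88,"tx":0,"ty":0,"tz":0,"wx":0,"wy":0,"wz":0}
    - {"hand":88,"tx":0,"ty":0,"tz":0,"wx":0,"wy":0,"wz":0}

```text
clock: 24.25
tcp_pos: [356.4, -276.8, 24.0]
orientation: [2.203, 2.231, -0.001]
contact_force: [0.2, 0.1, -0.4]
gripper_width: 87.9
```

Emit:
jog_arm:
  targets:
    - {"hand":75,"tx":0,"ty":1,"tz":-2,"wx":0,"wy":0,"wz":0}
    - {"hand":52,"tx":0,"ty":0,"tz":0,"wx":0,"wy":0,"wz":0}
    - {"hand":52,"tx":0,"ty":0,"tz":0,"wx":0,"wy":0,"wz":0}
    - {"hand":52,"tx":0,"ty":0,"tz":0,"wx":0,"wy":0,"wz":0}
    - {"hand":52,"tx":0,"ty":0,"tz":0,"wx":0,"wy":0,"wz":0}
    - {"hand":52,"tx":0,"ty":0,"tz":0,"wx":0,"wy":0,"wz":0}

```text
clock: 24.85
tcp_pos: [357.0, -276.2, 23.4]
orientation: [2.2, 2.229, -0.001]
contact_force: [0.2, 0.7, -1.4]
gripper_width: 59.1
```

Emit:
jog_arm:
  targets:
    - {"hand":52,"tx":0,"ty":0,"tz":10,"wx":0,"wy":0,"wz":0}
    - {"hand":52,"tx":0,"ty":0,"tz":25,"wx":0,"wy":0,"wz":0}
    - {"hand":52,"tx":0,"ty":0,"tz":25,"wx":0,"wy":0,"wz":0}
    - {"hand":52,"tx":10,"ty":5,"tz":15,"wx":0,"wy":0,"wz":0}
    - {"hand":52,"tx":25,"ty":13,"tz":0,"wx":0,"wy":0,"wz":0}
    - {"hand":52,"tx":30,"ty":16,"tz":0,"wx":0,"wy":0,"wz":0}
    - {"hand":52,"tx":30,"ty":16,"tz":0,"wx":0,"wy":0,"wz":0}
    - {"hand":52,"tx":30,"ty":16,"tz":0,"wx":0,"wy":0,"wz":0}
    - {"hand":52,"tx":30,"ty":16,"tz":0,"wx":0,"wy":0,"wz":0}
    - {"hand":52,"tx":30,"ty":16,"tz":0,"wx":0,"wy":0,"wz":0}
    - {"hand":52,"tx":30,"ty":16,"tz":0,"wx":0,"wy":0,"wz":0}
    - {"hand":52,"tx":20,"ty":11,"tz":0,"wx":0,"wy":0,"wz":0}

```text
clock: 26.05
tcp_pos: [597.5, -145.4, 109.5]
orientation: [2.205, 2.223, -0.001]
contact_force: [-0.1, -0.2, -1.8]
gripper_width: 59.2
```

Emit:
jog_arm:
  targets:
    - {"hand":52,"tx":10,"ty":5,"tz":0,"wx":0,"wy":0,"wz":0}
    - {"hand":52,"tx":0,"ty":0,"tz":0,"wx":0,"wy":0,"wz":0}
    - {"hand":52,"tx":0,"ty":0,"tz":0,"wx":0,"wy":0,"wz":0}

```text
clock: 26.35
tcp_pos: [609.1, -137.9, 110.4]
orientation: [2.202, 2.227, -0.001]
contact_force: [0.2, -0.3, -2.1]
gripper_width: 59.1
```

Emit:
jog_arm:
  targets:
    - {"hand":52,"tx":8,"ty":3,"tz":0,"wx":0,"wy":0,"wz":0}
    - {"hand":52,"tx":15,"ty":7,"tz":0,"wx":0,"wy":0,"wz":0}
    - {"hand":52,"tx":10,"ty":5,"tz":0,"wx":0,"wy":0,"wz":0}
    - {"hand":52,"tx":5,"ty":2,"tz":0,"wx":0,"wy":0,"wz":0}
    - {"hand":52,"tx":0,"ty":0,"tz":0,"wx":0,"wy":0,"wz":0}
    - {"hand":52,"tx":0,"ty":0,"tz":0,"wx":0,"wy":0,"wz":0}

```text
clock: 26.95
tcp_pos: [646.9, -122.1, 111.3]
orientation: [2.206, 2.224, -0.003]
contact_force: [-0.1, 1.0, -2.6]
gripper_width: 58.8
```

```bash
python3 rt.py w15 648 -121 20 76
```

```text
tcp [ 646.9 -122.1  111.3] yaw 0.5 zaxis [ 0.005 -0.008 -1.   ]
```

View pics/w15.png

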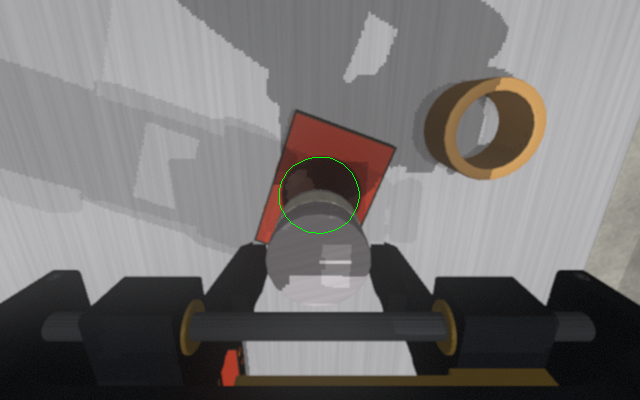

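The tin is held upright, the recess circle at (319,195) lines up, and the tape at (490,130) is well clear. Lowering.

Emit:
jog_arm:
  targets:
    - {"hand":52,"tx":1,"ty":1,"tz":-10,"wx":0,"wy":0,"wz":0}
    - {"hand":52,"tx":0,"ty":0,"tz":-20,"wx":0,"wy":0,"wz":0}
    - {"hand":52,"tx":0,"ty":0,"tz":-20,"wx":0,"wy":0,"wz":0}
    - {"hand":52,"tx":0,"ty":0,"tz":-10,"wx":0,"wy":0,"wz":0}
    - {"hand":52,"tx":0,"ty":0,"tz":0,"wx":0,"wy":0,"wz":0}
    - {"hand":52,"tx":0,"ty":0,"tz":0,"wx":0,"wy":0,"wz":0}

```text
clock: 27.6
tcp_pos: [646.5, -121.7, 48.0]
orientation: [2.208, 2.222, -0.003]
contact_force: [0.7, 0.2, -1.3]
gripper_width: 59.1
```

Emit:
jog_arm:
  targets:
    - {"hand":52,"tx":1,"ty":0,"tz":-6,"wx":0,"wy":0,"wz":0}
    - {"hand":52,"tx":0,"ty":0,"tz":-5,"wx":0,"wy":0,"wz":0}
    - {"hand":52,"tx":0,"ty":0,"tz":-3,"wx":0,"wy":0,"wz":0}
    - {"hand":52,"tx":0,"ty":0,"tz":0,"wx":0,"wy":0,"wz":0}

```text
clock: 28.0
tcp_pos: [648.4, -122.1, 34.9]
orientation: [2.206, 2.22, -0.001]
contact_force: [-0.5, 0.5, -1.7]
gripper_width: 59.1
```

Emit:
jog_arm:
  targets:
    - {"hand":52,"tx":0,"ty":0,"tz":-3,"wx":0,"wy":0,"wz":0}
    - {"hand":52,"tx":0,"ty":0,"tz":-1.5,"wx":0,"wy":0,"wz":0}
    - {"hand":52,"tx":0,"ty":0,"tz":0,"wx":0,"wy":0,"wz":0}

```text
clock: 28.3
tcp_pos: [648.6, -122.1, 30.4]
orientation: [2.206, 2.22, -0.001]
contact_force: [-0.2, 0.7, -2.5]
gripper_width: 58.9
```

Emit:
jog_arm:
  targets:
    - {"hand":60.5,"tx":0,"ty":0,"tz":0,"wx":0,"wy":0,"wz":0}
    - {"hand":66,"tx":0,"ty":0,"tz":0,"wx":0,"wy":0,"wz":0}
    - {"hand":76,"tx":0,"ty":0,"tz":0,"wx":0,"wy":0,"wz":0}
    - {"hand":76,"tx":0,"ty":0,"tz":0,"wx":0,"wy":0,"wz":0}
    - {"hand":76,"tx":0,"ty":0,"tz":10,"wx":0,"wy":0,"wz":0}
    - {"hand":76,"tx":0,"ty":0,"tz":30,"wx":0,"wy":0,"wz":0}
    - {"hand":76,"tx":0,"ty":0,"tz":30,"wx":0,"wy":0,"wz":0}
    - {"hand":76,"tx":0,"ty":0,"tz":30,"wx":0,"wy":0,"wz":0}
    - {"hand":76,"tx":0,"ty":0,"tz":0,"wx":0,"wy":0,"wz":0}

```text
clock: 29.2
tcp_pos: [649.0, -122.2, 138.1]
orientation: [2.203, 2.217, 0.001]
contact_force: [-0.4, 0.2, -0.4]
gripper_width: 75.9
```

Emit:
jog_arm:
  targets:
    - {"hand":76,"tx":-20,"ty":0,"tz":10,"wx":0,"wy":0,"wz":0}
    - {"hand":76,"tx":-35,"ty":0,"tz":10,"wx":0,"wy":0,"wz":0}
    - {"hand":76,"tx":-40,"ty":0,"tz":10,"wx":0,"wy":0,"wz":0}
    - {"hand":76,"tx":-40,"ty":0,"tz":10,"wx":0,"wy":0,"wz":0}
    - {"hand":76,"tx":-40,"ty":0,"tz":10,"wx":0,"wy":0,"wz":0}
    - {"hand":76,"tx":-30,"ty":0,"tz":0,"wx":0,"wy":0,"wz":0}
    - {"hand":76,"tx":-15,"ty":0,"tz":0,"wx":0,"wy":0,"wz":0}
    - {"hand":76,"tx":0,"ty":0,"tz":0,"wx":0,"wy":0,"wz":0}
    - {"hand":76,"tx":0,"ty":0,"tz":0,"wx":0,"wy":0,"wz":0}

```text
clock: 30.1
tcp_pos: [419.6, -120.5, 188.9]
orientation: [2.203, 2.217, 0.001]
contact_force: [1.0, -0.2, 0.1]
gripper_width: 76.4
```

```bash
python3 - <<'E'
from plant import imaging,telemetry
import meas, cv2,numpy as np
from meas import report,im,K,T
cv2.imwrite('pics/top1.png',im[:,:,::-1])
f=imaging.grab_frame("scene");cv2.imwrite('pics/scene1.png',f["frame"][:,:,::-1])
from h import *
for n,x,y,h in [("sqc",544.9,363.6,60),("jar",652.8,128.6,66),("obc",505.2,-374.2,56),("tin",648,-121,56)]:
    print(n,project([[x,y,h]],K,T).round(1))
c=[(199,205),(278,168),(447,214),(360,169)]
b=im[:,:,::-1]
cv2.imwrite('pics/crops1.png',np.hstack([cv2.resize(b[y-25:y+25,x-25:x+25],(200,200),interpolation=cv2.INTER_CUBIC) for x,y in c]))
o=cv2.imread('pics/top0.png')
d=cv2.absdiff(o,b)[90:150,260:360]; print("beyond-tray diff max",d.max(), (d.max(2)>40).sum())
E
```

```text
sqc [[194.6 202.2]]
jar [[275.8 164. ]]
obc [[451.2 211.8]]
tin [[361.1 165. ]]
beyond-tray diff max 9 0
```

View pics/top1.png

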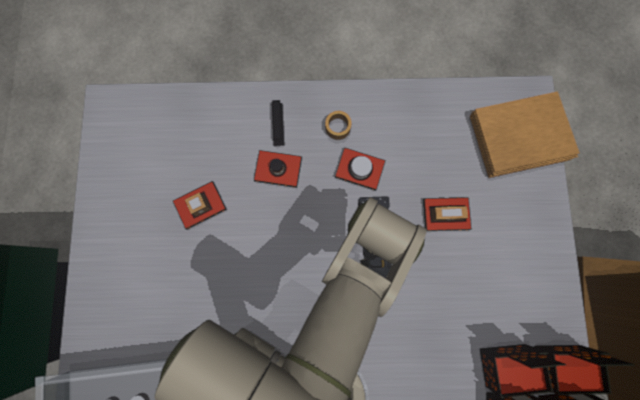

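View pics/crops1.png

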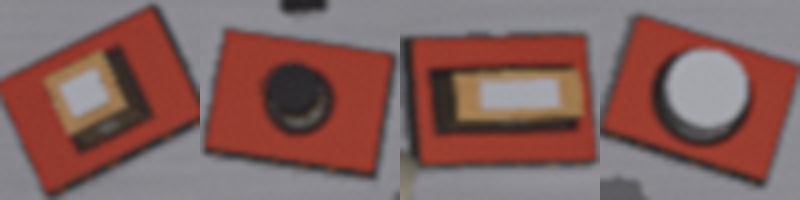

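View pics/scene1.png

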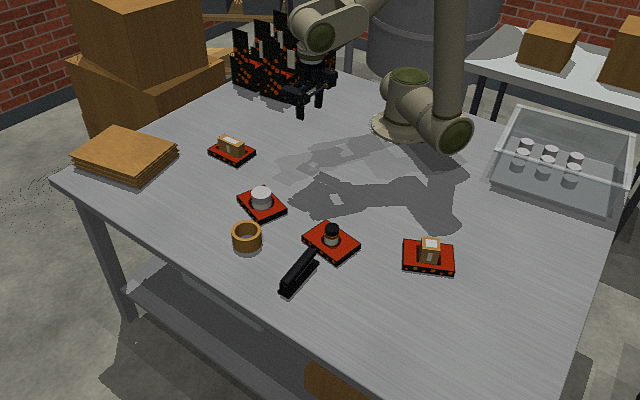

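```bash
python3 - <<'E'
from meas import report
box=lambda r,g,b:((r-b>25)&(r>110)&(g>75))|((r>140)&(g>110))
report("sqc exp 544.9 363.6",(195,202),60,box,45)
report("jar exp 652.8 128.6",(276,164),66,lambda r,g,b:(r<62)&(r-b<8),35)
report("obc exp 505.2 -374.2",(451,212),56,box,65)
report("tin exp 648 -121",(361,165),56,lambda r,g,b:(r>130)&(g>110),45)
E
```

```text
sqc exp 544.9 363.6 centre 543.7 363.9 short,long 48.1 49.3 short-axis deg 26.2 eqdiam 53.3
jar exp 652.8 128.6 centre 649.8 126.5 short,long 35.0 38.0 short-axis deg 0.0 eqdiam 36.3
obc exp 505.2 -374.2 centre 503.6 -375.3 short,long 35.5 91.9 short-axis deg 1.3 eqdiam 62.3
tin exp 648 -121 centre 647.1 -121.7 short,long 57.0 58.8 short-axis deg 63.4 eqdiam 58.0
```

All four are within 4 mm of their recess centres at seated height. The tape and stapler are unmoved, and the arm is clear. I'm handing in the job.

```bash
python3 -c "
from plant import job;print(job.finish_job())"
```

```text
the job is handed in; nothing more can be done
None
```

I placed all four products upright in their matching trays and handed the job in at about 30 s on the robot's clock; the hand-in reports no verdict.

- **Placement:** in the last top view, taking each product as sitting on its recess floor, the offsets from the recess centres are below. The limit is 12 mm.

| Product | Offset from recess centre |
|---|---|
| Tin | about 1 mm |
| Square carton | about 1 mm |
| Oblong carton | about 2 mm |
| Jar | about 4 mm |

- **Seating:** underside height and tilt were only judged by eye. All four look upright and seated in the pictures. I lowered each to about 1 mm above its recess floor before opening the fingers.
- **Tape and stapler:** the image area around them showed no change between the first and last top views.
- **Arm:** the gripper was open and clear of everything at about 190 mm height, with only sensor-noise forces.
- **What went wrong:** the tool drifted about 9 mm off centre in the first descent onto the square carton. I opened, moved it over and gripped again before lifting. Tool tilts of 1–2° appeared after some moves. I corrected most of them, but the jar and the oblong carton were set down with about 1° of tilt in the tool.

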